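# Index and lock the decorating turntable

### The arm

A 6-joint arm with a two-finger parallel gripper is mounted at the origin on the work surface; the furniture and walls round the work are solid. World frame = base frame: x ahead of the robot, y to its left, z up, the work surface at z = 0. Lengths are in m, angles in rad, forces in N, time in s.
With the tool pointing down it reaches from about 0.275 to 0.75 m from the base axis. Payload 10.2 kg.
Tool frame: the origin (TCP) lies at the very end of the fingers, on their centre line; the grasp point (between the pads) lies 19 mm behind it; z points along the fingers, y is the line along which they close (so a half turn about z gives the same grasp; the last joint's range is limited). The gripper opens to 88 mm and grips with 3 to 60 N. Pads are 18 mm wide; open, the fingers measure 123 mm over their backs; the gripper's body (75 mm by 187 mm) begins 45 mm behind the grasp point.
Start: joints at [1, 0.313, 1.498, -0, 1.331, -0.223], TCP at [0.179, 0.494, 0.239] pointing down, gripper open.
Joint ranges: [-2.94, 2.94], [-0.97, 2.17], [0.19, 2.56], [-1.23, 4.37], [0.02, 3.11], [-2.88, 2.88]. Speed limits (rad/s): [2.39, 2.39, 3.01, 3.14, 3.14, 3.14].

### API

Orientations are given as a 3x3 rotation matrix whose columns are the frame's x, y, z axes.
In Python, from plant import ctrl gives the robot as it stands.
- The arm moves only by the shell command python3 -m jog 'ROWS' [FORCE]. ROWS is JSON, a list of rows, each a list of 7 numbers: the shift along the world's x, y, z in m, then the turn, a rotation vector about the world's x, y, z in rad, then the closure in counts, from 0 (fully open) to 255 (shut). In form: [[dx, dy, dz, wx, wy, wz, claw], ...]. A call has 1 to 20 rows; each row is the pose to reach, as a shift and turn from the pose commanded when the call began; what a row does not reach only later rows make up. A row lasts 1/8 s, in which the tool goes at most 62.5 mm and 10.7 degrees, less where a joint would pass 70% of its speed; a pose out of reach is approached as far as the arm can. A call with a gripper value outside its range is refused whole. The fingers move at their own pace and stop on an object; FORCE is the grip in N (left out, the last holds). Time passes only in rows, so rows that repeat a pose let the fingers close. It gives the time, the measured TCP pose, the force, the opening and the grip force at its end, in the units of the state.
- ctrl.get_state(): the state, without advancing time (a new reading comes with each control period).
- ctrl.capture(name): name is "side" or "top" or "wrist"; returns the picture (480x640x3 uint8, red, green, blue); there is no depth.
- ctrl.camera_params(name): a dict with "camera_matrix" (3x3 intrinsics, pixels), "rvec" (rotation vector, rad) and "tvec" (3), from world to camera coordinates, as OpenCV has them. Camera axes: x right, y down, z forward; pixel columns grow to the right and rows downward; lengths in m; the calibration is good to about 2 mm. A picture is of the moment at which its call begins: read the wrist's pose just before it. camera_params takes no time and is no camera call; for the wrist camera it gives the pose at the moment of the call.
- ctrl.hand_in(): hands the job in; it is judged then, once.
Trained networks look in the newest picture that a camera, given by its name, has taken for a name from the list of things; names that differ only in an ending like _2 or _b are one class to them, and where a whole thing is asked for, a point or a joint stands for the part that bears it (a point fixed in the world has none). Each returns a list of dicts, best first, with "conf" (0 to 1); they miss things now and then, are a little off and sometimes report something else, mostly with a low value. They report only what shows in the picture. A call takes as long as a camera call. They do not tell look-alikes from the thing itself.
- ctrl.recognise(query, camera): "position" ([column, row] in pixels, amid what is visible of it).
- ctrl.silhouettes(query, camera): "mask" (480x640 bool, what is visible of it) and "position" ([column, row] in pixels, amid what is visible of it).
The state is a dict: "time": time; "joint_positions": joint angles; "dq": joint speeds; "effort": joint torques, N m; "tool_pos": TCP position; "tcp_rot": TCP orientation; "contact_force": force on the tool from outside, world axes, zero at the start; "wrist_torque": the same for the moment, N m; "gripper_width": finger opening in m; "grasp_force": force on a finger pad.
Only numpy, scipy, OpenCV 4.12 (cv2) and the standard library are available. Lean on these libraries where they do the work, as an engineer would, in place of code of your own. Each camera call takes 0.05 s, during which the arm holds its last target. There are 200 camera calls.

### The job

Turn the wooden decorating turntable by pushing the pegs on its rim until the notch in its rim faces the red line on the slide's guide. Then push the orange slide along its guide fully home into the notch, so that the wheel is locked. Do not disturb the other things on the table.

Things in the scene. Friction and masses are not known exactly. Their poses are not given: they have to be found in the camera images.
- stand: heavy fixed dark steel stand. Origin on the table top, on the wheel's vertical axis; +x points level from that axis along the middle of the slide's guide. Under the wheel is a round foot, radius 60 mm, 12 mm high; a bar 46 mm wide, 12 mm high joins it to the guide. Otherwise the table outside the wheel's rim is free.
- guide_mark (a point): red index line on the brass keeper strap, 122 mm from the wheel's axis, 45 mm above the table. The strap (109 to 135 mm from the axis) bridges the guide: a straight open-topped light wooden channel from 107 to 224 mm out, 46 mm wide, 26 mm between walls, floor 29 mm and wall tops 41 mm above the table; 12 mm from floor to strap
- wheel (a joint): turn of the wheel in rad, growing anticlockwise seen from above; 0 and any whole turn (6.283) = notch exactly facing the guide. Starts from 0.7 to 5.58. No stop or spring, may turn either way; steady friction (0.2 N m, about 2 N of push at a peg) holds it where it is left and it does not coast
- wheel_axis (a point): point on the wheel's axis, fixed, 34 mm above the table. The wheel is a brown wooden disc of radius 76 mm, 24 to 44 mm above the table, cork pad on top to 46 mm
- notch (a point): middle of the mouth of the one notch in the wheel's rim, 76 mm from the axis, 34 mm above the table, turning with the wheel; its x axis points outward. The notch is 22 mm deep (bottom 54 mm from the axis), 27 mm wide, flared to 41 mm at its mouth; a red dash on the cork pad points to it
- peg_0 (a point): one of six round light wooden pegs, 14 mm thick, that stick out level from the rim to 102 mm from the axis, 34 mm above the table, every 60 deg, turning with the wheel; this point is 90 mm from the axis, on the peg 30 deg anticlockwise of the notch (the notch is midway between two pegs). Push a peg sideways to turn the wheel
- slide: loose orange locking slide, 0.06 to 0.13 kg, lying in the guide: slab 100 x 22 x 10 mm with an upright tab at its outer end. Origin under the slab's centre; +x points away from the wheel, to the tab end. Starts withdrawn, tip 109 to 118 mm from the wheel's axis, clear of the pegs; fully home the tip meets the notch's bottom. Takes about 1 N to slide
- slide_tip (a point): middle of the slide's inner end face, 50 mm from its origin toward the wheel, at half the slab's thickness
- slide_tab (a point): middle of the slide's tab, 45.5 mm outward from its origin, 26 mm above its underside; the tab is 9 mm thick along the guide, 22 mm wide, its top 38 mm above the slide's underside (67 mm above the table); its outer face is flush with the slab's end
- sanding_block: bystander: cork sanding block 56 x 85 x 24 mm, origin under its centre
- ochre_jar: bystander: ochre jar with black cap, 39 mm across, 48 mm high, origin under its centre
- eraser: bystander: blue and white eraser 20 x 42 x 13 mm, origin under its centre
- spoon_blank: bystander: bare wooden spoon 163 mm long, 24 mm high, origin under its middle
There are look-alikes about, which are no part of the job. What is shaped like the slide but blue is not meant.

How it is judged:
On the way:
1. the wheel's notch faces the red line on the guide (its mouth within 6 mm of the guide's centre line) and the wheel stands still (x of notch in the frame of stand above 0.05 m and y of notch in the frame of stand between -0.006 and 0.006 m and velocity of joint wheel between -0.08 and 0.08 rad/s), for 0.2 s.
At the end, for the whole second after the job is handed in: The notch faces the guide (its mouth within 6 mm of the guide's centre line), the wheel is still, and the slide lies flat in its guide with its tip in the notch, at most 6 mm short of the notch's bottom and within 6 mm of the guide's centre line, at rest (all of step 1 and x of slide_tip in the frame of stand below 0.06 m and y of slide_tip in the frame of stand between -0.006 and 0.006 m and angle between slide's own z axis and vertical below 0.12 rad and height (world z) of slide between 0.025 and 0.034 m and linear speed of slide below 0.02 m/s); the robot touches nothing.
It fails at once if a bystander is shifted by more than 40 mm (distance of any of sanding_block, ochre_jar, eraser, spoon_blank from where it was at the start of the episode above 0.04 m).
It also fails if it takes over 61 s, if anything falls off the work surface, if the arm or the gripper's body presses on something with over 40 N, if the wrist force passes 120 N, or if a joint passes its speed limit or range.

## Working session

There is one attempt and no reset: what is moved stays moved. The work goes in short steps, Python scripts to look and compute and a shell command to move; the robot and the scene stay as the last step left them, time stands still between calls to the robot, and variables do not carry over. Pictures are saved under pics/ and viewed, at most 10 in all, crops included, and the job is handed in when it is done.

```bash
mkdir -p pics; cat > h.py <<'E'
import numpy as np, cv2
from plant import ctrl
def snap(cam,name=None):
    im=ctrl.capture(cam)
    if name: cv2.imwrite(f'pics/{name}.png',im[:,:,::-1])
    return im
def ray(cam,px):
    p=ctrl.camera_params(cam);R=cv2.Rodrigues(np.array(p['rvec'],float))[0];t=np.array(p['tvec'],float).ravel()
    d=R.T@np.linalg.inv(np.array(p['camera_matrix']))@np.array([px[0],px[1],1.]);return -R.T@t,d
def atz(cam,px,z):
    o,d=ray(cam,px);return o+d*(z-o[2])/d[2]
def proj(cam,P):
    p=ctrl.camera_params(cam);return cv2.projectPoints(np.array(P,float).reshape(-1,3),np.array(p['rvec'],float),np.array(p['tvec'],float),np.array(p['camera_matrix']),None)[0].reshape(-1,2)
E
python3 - <<'E'
from h import *
np.set_printoptions(precision=3,suppress=True)
a=snap('top','top0');b=snap('side','side0')
Z=dict(guide_mark=.045,wheel_axis=.046,notch=.034,peg_0=.034,slide=.034,slide_tab=.067,sanding_block=.024,ochre_jar=.048,eraser=.013,spoon_blank=.015)
for q in Z:
    for r in ctrl.recognise(q,'top')[:6]: print(q,round(r['conf'],2),np.array(r['position']),atz('top',r['position'],Z[q]))
print(ctrl.get_state()['tcp_rot'])
E
```

```text
guide_mark 0.75 [287.8 218.2] [0.559 0.126 0.045]
wheel_axis 0.56 [287.5 222.4] [0.552 0.127 0.046]
notch 0.84 [278.2 223.7] [0.551 0.144 0.034]
peg_0 0.78 [277.7 224.4] [0.55  0.145 0.034]
slide 0.66 [328.3 333.9] [0.355 0.053 0.034]
slide 0.63 [375.7 215. ] [ 0.567 -0.031  0.034]
slide_tab 0.98 [326.2 333.1] [0.358 0.057 0.067]
slide_tab 0.78 [379.2 217.5] [ 0.558 -0.035  0.067]
sanding_block 0.55 [441.  308.6] [ 0.401 -0.147  0.024]
ochre_jar 0.85 [218.7 325.3] [0.37  0.245 0.048]
ochre_jar 0.28 [442.4 308.5] [ 0.401 -0.145  0.048]
eraser 0.65 [378.9 294.8] [ 0.425 -0.037  0.013]
spoon_blank 0.87 [365.2 151.8] [ 0.687 -0.013  0.015]
[[-0.94   0.341 -0.   ]
 [ 0.341  0.94  -0.   ]
 [ 0.    -0.    -1.   ]]
```

View pics/top0.png

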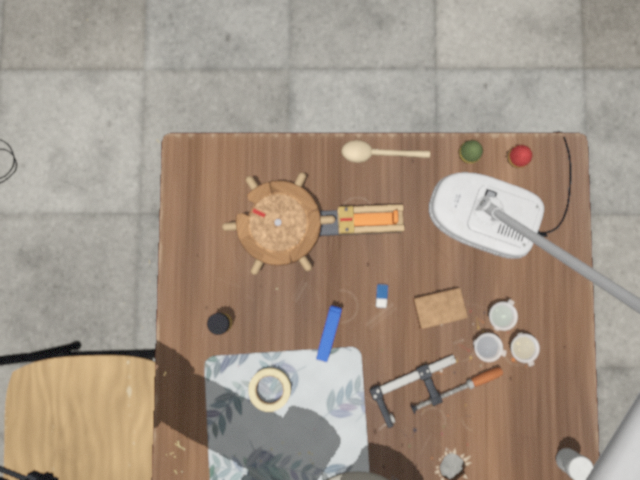

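View pics/side0.png

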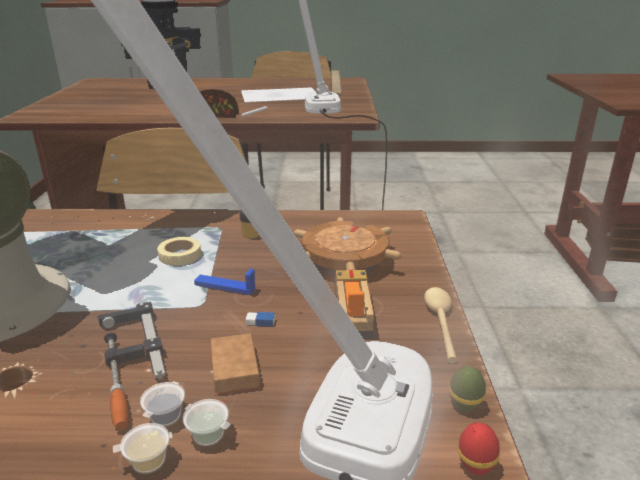

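The top view shows the wheel at about (279,222), with its red dash near (258,212) pointing up-left. The guide runs right with the orange slide at (375,218) and the tab near (397,216). The blue look-alike is at (330,333). In the side view the lamp arm leans away from the guide, and the jar is behind the wheel's left side.

```bash
python3 - <<'E'
from h import *
np.set_printoptions(precision=4,suppress=True)
im=cv2.imread('pics/top0.png');hsv=cv2.cvtColor(im,cv2.COLOR_BGR2HSV)
def blob(mask,x0,x1,y0,y1):
    m=np.zeros(mask.shape,bool);m[y0:y1,x0:x1]=mask[y0:y1,x0:x1];v,u=np.nonzero(m);return np.c_[u,v].astype(float)
H,S,V=[hsv[...,i].astype(int) for i in range(3)]
red=((H<7)|(H>172))&(S>150)&(V>100)
d=blob(red,245,275,200,222);g=blob(red,325,352,205,235)
org=(H>=7)&(H<16)&(S>190)&(V>180)
o=blob(org,340,410,200,235)
D=np.array([atz('top',p,.046) for p in d]);G=np.array([atz('top',p,.045) for p in g]);O=np.array([atz('top',p,.039) for p in o])
print(len(d),len(g),len(o));print('dash',D.mean(0),'mark',G.mean(0) if len(g) else 0)
print('orange px',o.min(0),o.max(0), O.mean(0))
u,s,vt=np.linalg.svd(O-O.mean(0));print('dir',vt[0],O.min(0),O.max(0))
for q in ['wheel','slide','stand']:
  for r in ctrl.silhouettes(q,'top')[:3]:
    v,u=np.nonzero(r['mask']);print(q,r['conf'],r['position'],u.min(),u.max(),v.min(),v.max(),len(u))
c=im[160:280,210:420];cv2.imwrite('pics/crop0.png',cv2.resize(c,None,fx=3.8,fy=3.8,interpolation=cv2.INTER_CUBIC))
E
```

```text
23 10 0
dash [0.5693 0.179  0.046 ] mark [0.5583 0.0237 0.045 ]Traceback (most recent call last):
  File "<stdin>", line 13, in <module>
    return umr_minimum(a, axis, None, out, keepdims, initial, where)
ValueError: zero-size array to reduction operation minimum which has no identity
```

```bash
python3 - <<'E'
from h import *
im=cv2.imread('pics/top0.png')
c=im[160:280,210:420];cv2.imwrite('pics/crop0.png',cv2.resize(c,None,fx=3.8,fy=3.8,interpolation=cv2.INTER_CUBIC))
for q in ['wheel','slide']:
  for r in ctrl.silhouettes(q,'top')[:3]:
    v,u=np.nonzero(r['mask']);print(q,r['conf'],r['position'],u.min(),u.max(),v.min(),v.max(),len(u))
    if q=='slide':
        O=np.array([atz('top',p,.039) for p in np.c_[u,v]]);U,s,vt=np.linalg.svd(O-O.mean(0),full_matrices=False);print(O.mean(0),vt[0],O.min(0),O.max(0))
E
```

```text
wheel 0.89 [279.0, 225.8] 222 334 172 273 6140
wheel 0.61 [376.9, 216.9] 355 398 211 225 537
slide 0.91 [330.8, 334.4] 316 340 307 361 666
[0.35486188 0.05359233 0.039     ] [-9.61044614e-01  2.76393287e-01 -1.31519060e-28] [0.308527   0.03298035 0.039     ] [0.40263423 0.07482583 0.039     ]
slide 0.74 [375.7, 217.4] 355 398 211 225 527
[ 0.56063584 -0.03147082  0.039     ] [ 6.01911405e-02 -9.98186870e-01 -5.85874118e-17] [ 0.54841284 -0.0699938   0.039     ] [0.57379067 0.006689   0.039     ]
```

View pics/crop0.png

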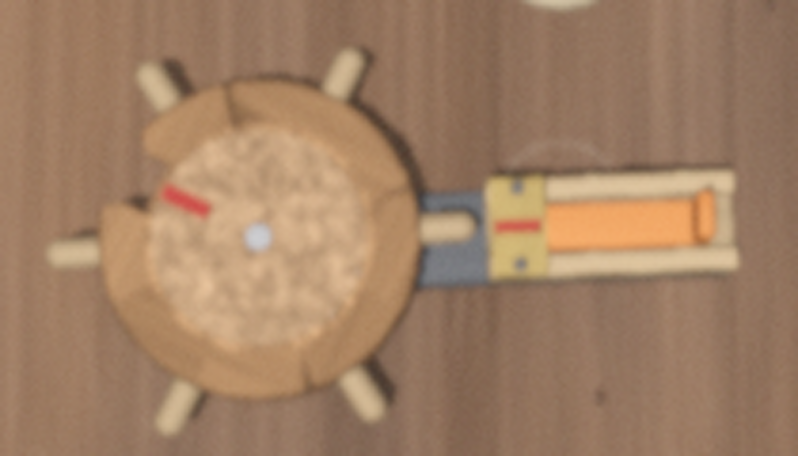

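The crop shows the hub at (258,237), the dash at (187,200), the red line at (517,226), the slide tab at (705,214), and pegs at six angles, with one peg pointing into the guide.

```bash
python3 - <<'E'
from h import *
np.set_printoptions(precision=4,suppress=True)
f=lambda u,v,z:atz('top',((u+.5)/3.8-.5+210,(v+.5)/3.8-.5+160),z)
hub=f(258,237,.047);m=f(517,226,.045);d=f(187,200,.046)
tab=f(705,214,.067);end=[f(735,181,.041),f(737,262,.041)]
print(hub,m,np.linalg.norm((m-hub)[:2]),'tab',tab,end)
ang=lambda v:np.degrees(np.arctan2(v[1],v[0]))
print('guide ang',ang(m-hub), ang(np.mean(end,0)-hub),np.linalg.norm((np.mean(end,0)-hub)[:2]),'dash',ang(d-hub))
for p in [(150,70),(354,55),(470,227),(376,413),(168,427),(52,254)]:
  w=f(*p,.036);print(ang(w-hub),np.linalg.norm((w-hub)[:2]))
E
```

```text
[0.5524 0.1444 0.047 ] [0.5581 0.0234 0.045 ] 0.1211713752696005 tab [ 0.561  -0.0623  0.067 ] [array([ 0.5803, -0.0789,  0.041 ]), array([ 0.542 , -0.0796,  0.041 ])]
guide ang -87.26307200858611 -87.75625782243527 0.22384225578286407 dash 62.50432657347734
33.34500524077606 0.09737596470287245
-26.144346043045783 0.09884241261234965
-86.2672417760425 0.09922221230337133
-145.83018092549656 0.09850610337664378
154.48968809202188 0.09803625092473395
94.03703591168545 0.09872035955655932
```

```bash
python3 -m jog '[[0.05,-0.05,0,0,0,0,100],[0.1,-0.105,0,0,0,-0.05,100],[0.15,-0.16,0,0,0,-0.1065,100],[0.2,-0.21,0,0,0,-0.1065,100],[0.25,-0.265,-0.04,0,0,-0.1065,100],[0.29,-0.309,-0.08,0,0,-0.1065,100],[0.2907,-0.3092,-0.12,0,0,-0.1065,100],[0.2907,-0.3092,-0.12,0,0,-0.1065,100],[0.2907,-0.3092,-0.12,0,0,-0.1065,100],[0.2907,-0.3092,-0.12,0,0,-0.1065,100]]' 10
python3 - <<'E'
from h import *
s=ctrl.get_state();print(s['time'],s['tool_pos'],s['gripper_width'],s['tcp_rot'])
snap('wrist','w1')
print(proj('wrist',[[.5524,.1444,.047],[.4697,.1848,.041],[.4607,.1892,.034]]))
E
```

```text
time: 1.95
tool_pos: [0.4696, 0.1851, 0.1198]
tcp_rot: [[-0.899, 0.438, 0.001], [0.438, 0.899, 0.0], [-0.001, 0.001, -1.0]]
contact_force: [0.3, -0.1, 0.3]
gripper_width: 0.0536
grasp_force: 0.0
1.95 [0.46964717 0.18507888 0.11983253] 0.05355858930688336 [[-8.98858387e-01  4.38236956e-01  1.40355493e-03]
 [ 4.38237794e-01  8.98859009e-01  3.42565946e-04]
 [-1.11147294e-03  9.23009091e-04 -9.99998956e-01]]
[[318.92885218 372.33173003]
 [319.02043518 248.34713606]
 [319.08204702 231.39397066]]
```

View pics/w1.png

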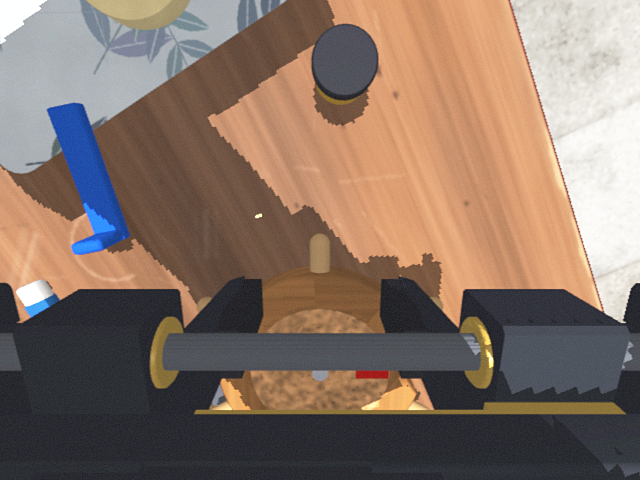

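The wrist view shows the peg at (319,252), midway between the fingers, as predicted. The hub is at (320,375). I'll descend and grip, and print the arc shifts.

```bash
python3 -m jog '[[0,0,-0.05,0,0,0,100],[0,0,-0.09,0,0,0,100],[0,0,-0.104,0,0,0,100],[0,0,-0.104,0,0,0,255],[0,0,-0.104,0,0,0,255],[0,0,-0.104,0,0,0,255],[0,0,-0.104,0,0,0,255],[0,0,-0.104,0,0,0,255]]' 10
python3 - <<'E'
import numpy as np
a0=np.radians(153.95)
for i in range(1,18):
    t=np.radians(-151.5*i/17);print('%.4f,%.4f,0,0,0,%.3f'%(.092*(np.cos(a0+t)-np.cos(a0)),.092*(np.sin(a0+t)-np.sin(a0)),t))
E
```

```text
time: 3.0
tool_pos: [0.4699, 0.1844, 0.0153]
tcp_rot: [[-0.899, 0.439, 0.001], [0.439, 0.899, 0.0], [-0.001, 0.0, -1.0]]
contact_force: [-1.7, -0.1, 5.3]
gripper_width: 0.0131
grasp_force: 9.4
0.0073,0.0123,0,0,0,-0.156
0.0163,0.0234,0,0,0,-0.311
0.0270,0.0329,0,0,0,-0.467
0.0390,0.0406,0,0,0,-0.622
0.0521,0.0464,0,0,0,-0.778
0.0659,0.0501,0,0,0,-0.933
0.0801,0.0516,0,0,0,-1.089
0.0944,0.0508,0,0,0,-1.244
0.1084,0.0479,0,0,0,-1.400
0.1218,0.0429,0,0,0,-1.555
0.1342,0.0358,0,0,0,-1.711
0.1454,0.0269,0,0,0,-1.866
0.1551,0.0164,0,0,0,-2.022
0.1630,0.0045,0,0,0,-2.178
0.1690,-0.0085,0,0,0,-2.333
0.1729,-0.0223,0,0,0,-2.489
0.1746,-0.0365,0,0,0,-2.644
```

```bash
python3 -m jog '[[0.0073,0.0123,0,0,0,-0.156,255],[0.0163,0.0234,0,0,0,-0.311,255],[0.0270,0.0329,0,0,0,-0.467,255],[0.0390,0.0406,0,0,0,-0.622,255],[0.0521,0.0464,0,0,0,-0.778,255],[0.0659,0.0501,0,0,0,-0.933,255],[0.0801,0.0516,0,0,0,-1.089,255],[0.0944,0.0508,0,0,0,-1.244,255],[0.1084,0.0479,0,0,0,-1.400,255],[0.1218,0.0429,0,0,0,-1.555,255],[0.1342,0.0358,0,0,0,-1.711,255],[0.1454,0.0269,0,0,0,-1.866,255],[0.1551,0.0164,0,0,0,-2.022,255],[0.1630,0.0045,0,0,0,-2.178,255],[0.1690,-0.0085,0,0,0,-2.333,255],[0.1729,-0.0223,0,0,0,-2.489,255],[0.1746,-0.0365,0,0,0,-2.644,255],[0.1746,-0.0365,0,0,0,-2.644,255],[0.1746,-0.0365,0,0,0,-2.644,255]]'
python3 - <<'E'
from h import *
im=cv2.cvtColor(snap('top','top1'),cv2.COLOR_RGB2BGR)
c=im[130:280,210:420];cv2.imwrite('pics/crop1.png',cv2.resize(c,None,fx=3.8,fy=3.8,interpolation=cv2.INTER_CUBIC))
E
```

```text
time: 5.38
tool_pos: [0.6462, 0.1472, 0.0154]
tcp_rot: [[0.999, 0.042, 0.005], [0.042, -0.999, -0.0], [0.005, 0.0, -1.0]]
contact_force: [8.5, -1.8, -2.0]
gripper_width: 0.0129
grasp_force: 10.1
```

View pics/crop1.png

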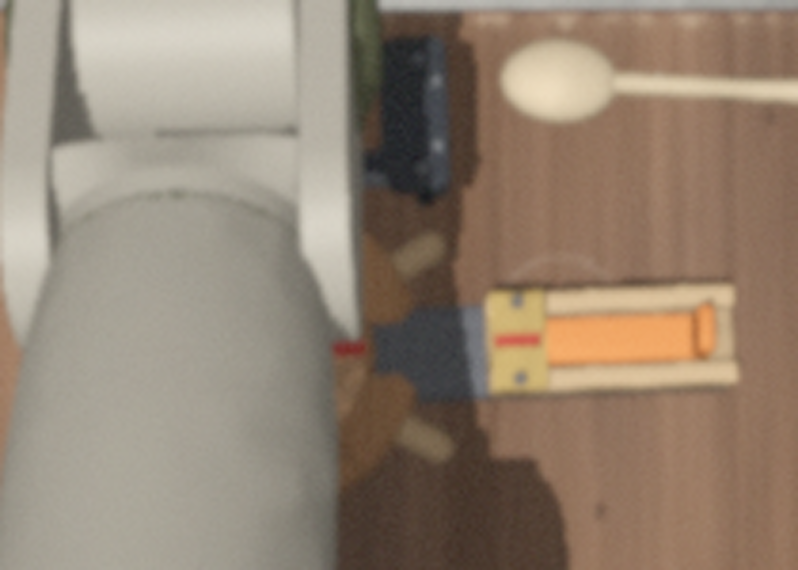

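Nearly aligned: the dash at (348,348) is level with the red line at (517,340), and the pegs at (420,255) and (428,440) are symmetric about the guide. I'll release, lift, and move toward the tab.

```bash
python3 -m jog '[[0,0,0,0,0,0,100],[0,0,0,0,0,0,100],[0,0,0,0,0,0,100],[0,0,0.05,0,0,0,100],[0,0,0.1,0,0,0,100],[0,-0.02,0.134,0,0,0.15,200],[-0.01,-0.05,0.134,0,0,0.33,255],[-0.02,-0.08,0.134,0,0,0.51,255],[-0.03,-0.11,0.134,0,0,0.69,255],[-0.04,-0.14,0.134,0,0,0.87,255],[-0.05,-0.17,0.134,0,0,1.05,255],[-0.06,-0.20,0.134,0,0,1.23,255],[-0.07,-0.22,0.134,0,0,1.41,255],[-0.0813,-0.2387,0.134,0,0,1.574,255],[-0.0813,-0.2387,0.134,0,0,1.574,255],[-0.0813,-0.2387,0.134,0,0,1.574,255]]' 10
python3 - <<'E'
from h import *
im=cv2.cvtColor(snap('top','top2'),cv2.COLOR_RGB2BGR)
c=im[160:280,210:420];cv2.imwrite('pics/crop2.png',cv2.resize(c,None,fx=3.8,fy=3.8,interpolation=cv2.INTER_CUBIC))
snap('wrist','w2')
E
```

```text
time: 7.42
tool_pos: [0.5632, -0.0902, 0.1488]
tcp_rot: [[-0.043, 0.999, 0.0], [0.999, 0.043, 0.0], [0.0, 0.0, -1.0]]
contact_force: [-1.3, -0.5, -0.2]
gripper_width: 0.0008
grasp_force: 0.0
```

View pics/crop2.png

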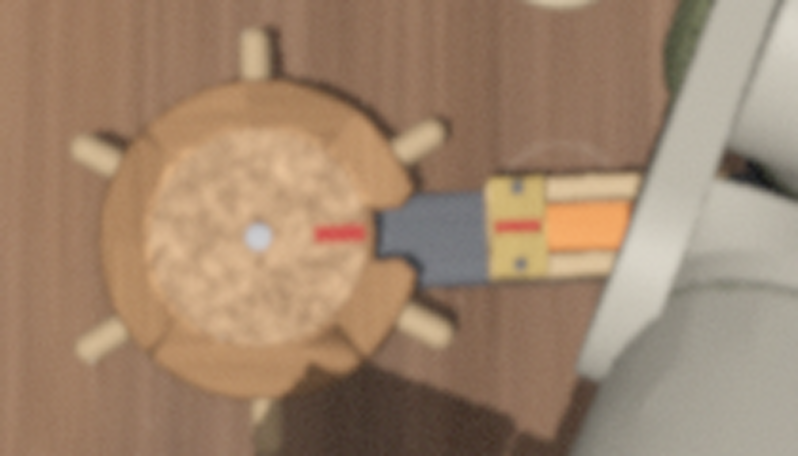

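View pics/w2.png

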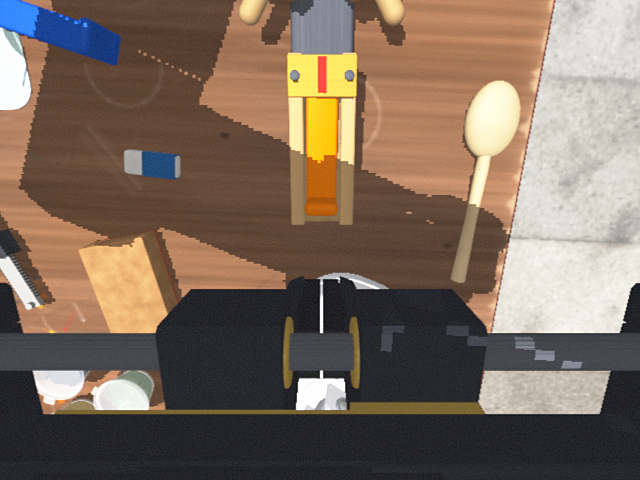

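The top crop puts hub, dash and red line in one line (2.44° against 2.43°), so the notch faces the guide. In the wrist view the fingers are centred (column 321) behind the tab at (320,207). I'll descend and push.

```bash
python3 -m jog '[[0,0,-0.05,0,0,0,255],[0,0,-0.09,0,0,0,255],[0,0,-0.098,0,0,0,255],[0,0,-0.098,0,0,0,255],[-0.0004,0.008,-0.098,0,0,0,255],[-0.0007,0.016,-0.098,0,0,0,255],[-0.001,0.022,-0.098,0,0,0,255],[-0.0013,0.028,-0.098,0,0,0,255],[-0.0016,0.034,-0.098,0,0,0,255],[-0.0018,0.040,-0.098,0,0,0,255],[-0.0021,0.046,-0.098,0,0,0,255],[-0.0024,0.052,-0.098,0,0,0,255],[-0.0026,0.058,-0.098,0,0,0,255],[-0.0028,0.062,-0.098,0,0,0,255],[-0.003,0.065,-0.098,0,0,0,255],[-0.003,0.065,-0.098,0,0,0,255]]'
```

```text
time: 9.52
tool_pos: [0.5598, -0.0256, 0.0506]
tcp_rot: [[-0.047, 0.999, -0.0], [0.999, 0.047, 0.0], [0.0, -0.0, -1.0]]
contact_force: [0.1, 0.0, 0.2]
gripper_width: 0.001
grasp_force: 0.0
```

```bash
python3 -m jog '[[-0.0001,0.002,0,0,0,0,255],[-0.0002,0.004,0,0,0,0,255],[-0.0002,0.004,0,0,0,0,255]]'
```

```text
time: 9.9
tool_pos: [0.5597, -0.0217, 0.0507]
tcp_rot: [[-0.047, 0.999, -0.0], [0.999, 0.047, 0.0], [0.0, -0.0, -1.0]]
contact_force: [-0.0, -0.5, 0.7]
gripper_width: 0.0006
grasp_force: 0.0
```

```bash
python3 -m jog '[[-0.0001,0.0015,0,0,0,0,255],[-0.0002,0.003,0,0,0,0,255],[-0.0002,0.003,0,0,0,0,255]]'; python3 -m jog '[[-0.0001,0.001,0,0,0,0,255],[-0.0001,0.002,0,0,0,0,255],[-0.0001,0.002,0,0,0,0,255]]'
```

```text
time: 10.28
tool_pos: [0.5603, -0.0208, 0.0514]
tcp_rot: [[-0.047, 0.999, 0.002], [0.999, 0.047, -0.003], [-0.004, 0.002, -1.0]]
contact_force: [-0.1, -11.6, 3.2]
gripper_width: 0.0005
grasp_force: 5.7
time: 10.65
tool_pos: [0.5608, -0.0204, 0.052]
tcp_rot: [[-0.047, 0.999, 0.004], [0.999, 0.047, -0.006], [-0.006, 0.003, -1.0]]
contact_force: [-0.6, -19.8, 5.3]
gripper_width: 0.0002
grasp_force: 10.1
```

Hard stop near the expected home. I'll back off and check.

```bash
python3 -m jog '[[0.0003,-0.006,0,0,0,0,255],[0.001,-0.02,0,0,0,0,255],[0.002,-0.04,0.03,0,0,0,255],[0.002,-0.05,0.09,0,0,0,255],[0,-0.1,0.13,0,0,0,255],[-0.05,-0.14,0.15,0,0,0,255],[-0.10,-0.16,0.15,0,0,0,255],[-0.15,-0.18,0.15,0,0,0,255],[-0.15,-0.18,0.15,0,0,0,255],[-0.15,-0.18,0.15,0,0,0,255]]'
python3 - <<'E'
from h import *
np.set_printoptions(precision=4,suppress=True)
im=cv2.cvtColor(snap('top','top3'),cv2.COLOR_RGB2BGR)
c=im[160:280,210:420];cv2.imwrite('pics/crop3.png',cv2.resize(c,None,fx=3.8,fy=3.8,interpolation=cv2.INTER_CUBIC))
ax=np.array([.5524,.1444]);u=np.array([.0445,-.999])
f=lambda d,z:(proj('top',[[*(ax+d*u),z]])[0]-[210,160]+.5)*3.8-.5
print('expect notch bottom/tip',f(.054,.039),'tab top mid',f(.1495,.067),'outer',f(.154,.067))
for r in ctrl.recognise('slide_tab','top')[:2]:
    w=atz('top',r['position'],.06)[:2]-ax;print(r['conf'],w@u,np.cross(u,w))
E
```

```text
time: 11.9
tool_pos: [0.4099, -0.197, 0.2009]
tcp_rot: [[-0.046, 0.999, 0.001], [0.999, 0.046, -0.0], [-0.0, 0.001, -1.0]]
contact_force: [0.1, -0.4, -0.0]
gripper_width: 0.0003
grasp_force: 0.0
expect notch bottom/tip [374.2396 234.3452] tab top mid [579.6751 217.7878] outer [589.4996 217.3805]
0.73 0.094493910932923 -0.007086877566673337
0.67 0.08009566553347627 -0.19781312461640346<stdin>:9: DeprecationWarning: Arrays of 2-dimensional vectors are deprecated. Use arrays of 3-dimensional vectors instead. (deprecated in NumPy 2.0)
```

View pics/crop3.png

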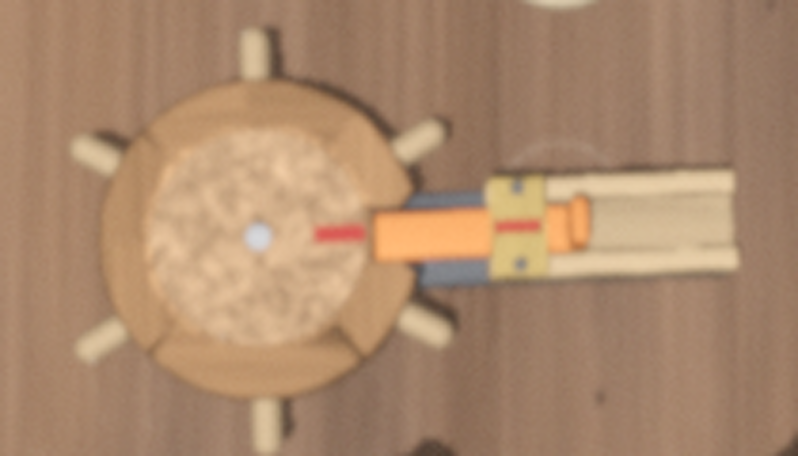

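The slide's tip is at (374,234) and the tab's outer edge at (590,220). Both match the computed home position, and the slide is seated in the notch.

```bash
python3 -c "
from plant import ctrl
print(ctrl.hand_in())"
```

```text
the job is handed in; nothing more can be done
None
```

The notch faces the guide and the orange slide is pushed fully home, so the wheel is locked; I handed the job in at about 12 s (no verdict was returned), and I did not see any bystander moved.

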